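Load a vial reader and latch its push-push tray

ROBOT

A 7-joint arm with a two-finger parallel gripper is mounted at the origin on a cart in front of the work surface, level with it; the furniture and walls round the work are solid. World frame = base frame: x ahead of the robot, y to its left, z up, the work surface at z = 0. Lengths are in m, angles in rad, forces in N, time in s.
With the tool pointing down it reaches from about 0.4 to 0.85 m from the base axis. Payload 10.4 kg.
Tool frame: the origin (TCP) lies between the finger pads; the fingertips stand 11 mm ahead of it and the grasp point (between the pads) lies 8 mm behind it; z points along the fingers, y is the direction in which the jaws open and shut (so a half turn about z gives the same grasp; the last joint's range is limited). The gripper opens to 87 mm and grips with 3 to 60 N. Pads are 19 mm wide; open, the fingers measure 117 mm over their backs; the gripper's body (75 mm by 190 mm) begins 51 mm behind the grasp point.
Start: joints at [-1.353, 0.332, -0.065, 1.46, 0.022, 1.35, -0.088], TCP at [0.149, 0.607, 0.234] pointing down, gripper open.
Joint ranges: [-2.6, 2.6], [-0.5, 2.12], [-1.47, 1.34], [0.16, 2.42], [-1.27, 4.41], [0.06, 2.06], [-2.6, 2.6]. Speed limits (rad/s): [2.22, 2.22, 2.79, 2.79, 3.14, 3.14, 3.14].

INTERFACE

Orientations are given as a unit quaternion [x, y, z, w].
In Python, from workcell import manip gives the robot as it stands.
- The arm moves only by the shell command python3 -m handwheel 'ROWS' [FORCE]. ROWS is a JSON object of lists of equal length, an entry for each row: "xyz": the shift along the tool's x, y, z in cm, a list of three; "spin": the turn about the tool's z in rad; "claw": the opening, from 0 (shut) to 1 (fully open). A call has 1 to 20 rows; each row shifts and turns the commanded pose from where the row before left it, along the tool's axes as they then stand; what a row does not reach is not made up. A row lasts 1/12 s, in which the tool goes at most 41.7 mm and 7.16 degrees, less where a joint would pass 70% of its speed; a pose out of reach is approached as far as the arm can. A call is refused whole if a number of a shift passes 4.17 or a number of a turn 0.125, either way. A call with a gripper value outside its range is refused whole. The fingers move at their own pace and stop on an object; FORCE is the grip in N (left out, the last holds). Time passes only in rows, so rows that do not move let the fingers close. It gives the time, the measured TCP pose, the force and the opening at its end, in the units of the state.
- manip.state(): the state, without advancing time (a new reading comes with each control period).
- manip.camera(name): name is "scene" or "top"; returns a dict with "color" (400x640x3 uint8, red, green, blue), "fx", "fy", "cx", "cy" (pixels), "R" (3x3) and "t" (3): a world point X has camera coordinates R X + t. Camera axes: x right, y down, z forward; pixel columns grow to the right and rows downward; lengths in m; the calibration is good to about 2 mm. A picture is of the moment at which its call begins. There is no depth.
- manip.close_job(): hands the job in, once; it reports no verdict.
Trained networks look in the newest picture that a camera, given by its name, has taken for a name from the list of things; names that differ only in an ending like _2 or _b are one class to them, and where a whole thing is asked for, a point or a joint stands for the part that bears it (a point fixed in the world has none). Each returns a list of dicts, best first, with "conf" (0 to 1); they miss things now and then, are a little off and sometimes report something else, mostly with a low value. They report only what shows in the picture. A call takes as long as a camera call. They do not tell look-alikes from the thing itself.
- manip.recognise(thing, camera): "location" ([x, y, z] in m, in world coordinates, good to about 4 mm: the middle of the surface that is visible of it).
- manip.spot_point(thing, camera): "location" ([x, y, z] in m, in world coordinates, good to about 4 mm: a listed point, or the origin of a listed thing).
The state is a dict: "t": time; "joints": joint angles; "dq": joint speeds; "effort": joint torques, N m; "tool_pos": TCP position; "orientation": TCP orientation; "wrist_force": force on the tool from outside, world axes, zero at the start; "torque": the same for the moment, N m; "width": finger opening in m.
Only numpy, scipy, OpenCV 4.12 (cv2) and the standard library are available. Lean on these libraries where they do the work, as an engineer would, in place of code of your own. Each camera call takes 0.05 s, during which the arm holds its last target. There are 200 camera calls.

TASK

Put the blue-capped vial upright into the round well of the vial reader's sample tray, then push the tray into the reader until its push-push latch catches, let go and make sure that the tray stays in. Push gently: the latch lies somewhat deeper in some readers than in others and ends against a rubber stop, so go by feel, never with more than 25 N on the reader or its tray. Leave the black-capped and the white-capped vial standing where they are.

Things in the scene. Friction and masses are not known exactly. Their poses are not given: they have to be found in the camera images.
- vial_blue_center (a point): centre, half-way up, of the loose vial with the blue screw cap: white body 22 mm in diameter, 45 mm tall over all (cap: top 11 mm, 20 mm in diameter), 22 g, upright on the worktop; z axis up along the vial
- vial_black_center (a point): centre of the same kind of vial with a black cap, 22 x 22 x 45 mm, a bystander that must stay standing in its place
- vial_white_center (a point): centre of the same kind of vial with a white cap, 22 x 22 x 45 mm, a bystander that must stay standing in its place
- reader: vial reader, fixed: white housing 200 mm deep (x), 130 wide (y), 78 high, with a grey console up to 109 mm high on its rear 55 mm. Origin: centre of its underside, on the worktop. x axis: into the reader, the way the tray is pushed; z up. Front face at x = -100 mm. The robot must not press on it or its tray with more than 25 N
- tray_well (a point): centre of the flat floor of the round black-floored well in the yellow sample tray: 26 mm in diameter, 12 mm deep, floor 12 mm and mouth 24 mm above the worktop; tray 66 mm wide, its edge strips 3 mm higher. Moves with the tray; tray out, it lies 52 mm in front of the housing's face and 34 mm behind the front plate. Axes as the reader's. A seated vial's centre is 22.5 mm above it
- tray_front (a point): centre of the front face of the tray's upright blue front plate, the place to push (along the reader's +x): plate 96 mm wide, 6 mm thick, 7 to 59 mm above the worktop; this point is 33 mm above the worktop and moves with the tray; tray out, it is 93 mm (never less than 5) in front of the housing's front face
- tray (a joint): how far the tray is pushed in, m: 0 = fully out (start). A spring resists with 3 N at 0, rising evenly to 9 N at 0.07, the latch for a moment up to 12.5 N. The latched position differs between readers, 0.060 to 0.079, and cannot be seen. 4 mm beyond it a rubber stop begins, adding 7 N per mm for 3 mm, then hard: at 15 to 20 N of push the tray is on the stop and the latch will catch
- reader_mouth (a point): centre of the opening in the housing's front face (82 mm wide, 8 to 66 mm high), axes as the reader's. Behind it is the push-push latch: the tray must go 3 mm beyond its latched position and be let go; it then comes back and stays there. Let go sooner, it springs right out. Pressed again once latched, it is freed and springs out when let go
There are look-alikes about, which are no part of the job. What is meant by the part that bears vial_blue_center is not green, red or turquoise, and is the smaller of those in its own colour.

How it is judged:
On the way, in this order (a step that is already met when the one before it is completed fails the run):
1. the blue-capped vial stands in the well while the tray is still out (distance between vial_blue_center and tray_well below 0.0275 m and horizontal distance between vial_blue_center and tray_well below 0.006 m and angle between vial_blue_center's own z axis and vertical below 0.25 rad and value of joint tray below 0.03 m), for 0.2 s.
2. the tray is pushed in to its latch with the vial in it (value of joint tray above 0.055 m and distance between vial_blue_center and tray_well below 0.0275 m), for 0.1 s.
At the end, for the whole second after the job is handed in: The tray stays latched at rest, more than 55 mm in; the blue-capped vial stands in its well (within 6 mm of the axis, at most 5 mm above its seat, tilted under 0.25 rad); the black-capped and white-capped vials are within 20 mm of where they stood (all of step 2 and velocity of joint tray between -0.01 and 0.01 m/s and horizontal distance between vial_blue_center and tray_well below 0.006 m and angle between vial_blue_center's own z axis and vertical below 0.25 rad and distance of each of vial_black_center, vial_white_center from where it was at the start of the episode below 0.02 m); the robot touches nothing.
It fails at once if the robot presses on the reader or its tray with more than 25 N (contact force between any of the fingers, the arm and reader above 25 N).
It fails at once if the black-capped or the white-capped vial is knocked over or pushed away (distance of any of vial_black_center, vial_white_center from where it was at the start of the episode above 0.02 m or angle between any of vial_black_center, vial_white_center's own z axis and vertical above 0.5 rad).
It also fails if it takes over 58 s, if anything falls off the work surface, if the arm or the gripper's body presses on something with over 40 N, if the wrist force passes 120 N, or if a joint passes its speed limit or range.

## Working session

There is one attempt and no reset: what is moved stays moved. The work goes in short steps, Python scripts to look and compute and a shell command to move; the robot and the scene stay as the last step left them, time stands still between calls to the robot, and variables do not carry over. Pictures are saved under pics/ and viewed, about 8 in all and at most 12, crops included, and the job is handed in when it is done.

```bash
mkdir -p pics; python3 - <<'E'
from workcell import manip
import cv2
for c in("scene","top"):
    d=manip.camera(c); cv2.imwrite(f"pics/{c}0.png",d["color"][:,:,::-1])
    print(c,d["fx"],d["R"],d["t"])
    for n in("vial_blue_center","vial_black_center","vial_white_center","reader","tray_well","tray_front","reader_mouth"):
        print(n,[( [round(v,4) for v in r["location"]],round(r["conf"],2)) for r in manip.spot_point(n,c)])
s=manip.state();print(s)
E
```

```text
scene 429.07322324174226 [[-8.60708801e-01 -5.09097512e-01 -2.88264749e-04]
 [-3.64332108e-01  6.16355584e-01 -6.98117403e-01]
 [ 3.55587506e-01 -6.00770769e-01 -7.15983246e-01]] [0.47306203 0.2519706  0.82970738]
vial_blue_center [([0.3908, -0.0174, 0.0314], 0.72), ([0.4996, 0.0635, 0.0319], 0.71), ([0.5078, -0.0191, 0.0241], 0.5), ([0.4525, -0.0014, 0.0229], 0.45), ([0.4183, 0.0709, 0.0168], 0.45)]
vial_black_center [([0.4513, 0.2624, 0.0245], 0.67), ([0.4574, 0.1507, 0.0198], 0.3)]
vial_white_center []
reader [([0.6626, -0.2932, 0.0017], 0.91)]
tray_well [([0.5719, -0.2519, 0.0419], 0.36)]
tray_front [([0.4867, -0.2164, 0.035], 0.89)]
reader_mouth [([0.571, -0.2529, 0.0402], 0.87)]
top 491.18109441806905 [[-0.01686066 -0.99979407 -0.01129297]
 [-0.9982904   0.01746534 -0.05577854]
 [ 0.05596429  0.0103332  -0.9983793 ]] [0.00800594 0.5814328  1.45366429]
vial_blue_center [([0.4988, 0.0622, 0.0305], 0.65), ([0.4501, 0.0006, 0.0185], 0.59), ([0.5106, -0.0191, 0.0192], 0.52), ([0.4199, 0.0692, 0.0236], 0.52), ([0.3892, -0.0098, 0.0296], 0.5)]
vial_black_center [([0.4497, 0.2555, 0.02
[... 328 characters left out ...]
, 'joints': array([-1.35257719,  0.33217645, -0.06468055,  1.4601095 ,  0.02160553,
        1.34989702, -0.08849909]), 'dq': array([-1.26711929e-03, -1.29783134e-03, -2.05147942e-03, -1.34746640e-04,
       -9.13189032e-06,  2.00058602e-03,  2.36171170e-03]), 'effort': array([ 9.34739037e-04, -6.23008990e+01,  2.53129302e-02, -3.90101230e+01,
       -6.11204118e-02,  3.16814042e-02,  1.14308776e-05]), 'tool_pos': array([0.14906142, 0.6069835 , 0.23358565]), 'orientation': array([1.20125185e-01, 9.92758751e-01, 5.21077056e-05, 2.50267130e-06]), 'wrist_force': array([ 0.65865924,  0.02795274, -0.4675436 ]), 'torque': array([ 0.0455747 ,  0.01611938, -0.03370598]), 'width': 0.08706769608044033}
```

View pics/scene0.png

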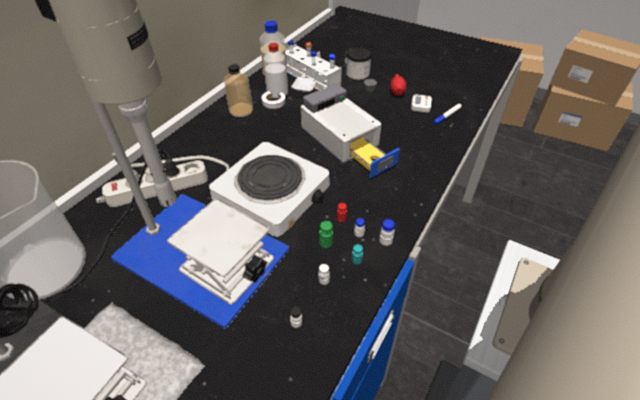

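View pics/top0.png

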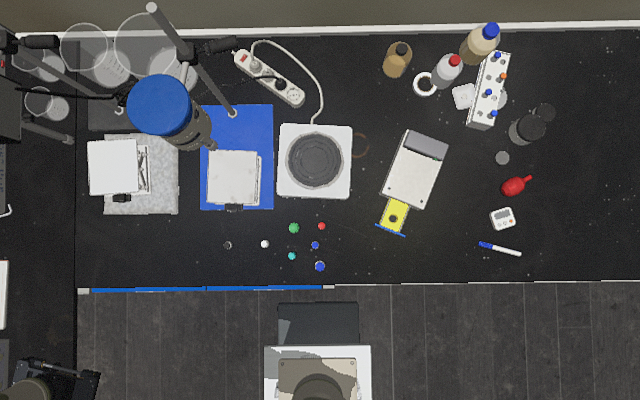

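The scene view shows the small blue-capped vial at about (360,228) and the larger look-alike at (388,232). In the top view they are at (315,245) and (320,266). The reader is at (415,170), its yellow tray at (394,215) and the blue plate at (390,230). Next I'll refine these positions with colour segmentation.

```bash
cat > h.py <<'E'
from workcell import manip
import cv2, numpy as np
def world(d,u,v,z):
    R=np.array(d["R"]);t=np.array(d["t"]);c=-R.T@t
    r=R.T@np.array([(u-d["cx"])/d["fx"],(v-d["cy"])/d["fy"],1])
    return c+r*(z-c[2])/r[2]
def proj(d,X):
    p=np.array(d["R"])@X+d["t"]; return np.array([d["fx"]*p[0]/p[2]+d["cx"],d["fy"]*p[1]/p[2]+d["cy"]])
def blobs(d,lo,hi,x0,y0,x1,y1,amin=12):
    hsv=cv2.cvtColor(d["color"],cv2.COLOR_RGB2HSV); m=cv2.inRange(hsv,np.array(lo),np.array(hi))
    k=np.zeros_like(m);k[y0:y1,x0:x1]=m[y0:y1,x0:x1]
    n,l,s,c=cv2.connectedComponentsWithStats(k)
    return [(s[i,4],c[i].round(1),s[i,:4],l==i) for i in range(1,n) if s[i,4]>=amin]
E
python3 - <<'E'
from h import *
np.set_printoptions(precision=4,suppress=True)
t=manip.camera("top");s=manip.camera("scene")
B=([105,90,50],[130,255,255])
for n,d,box in(("top",t,(300,232,335,280)),("scene",s,(345,205,405,250))):
    for a,c,bb,_ in blobs(d,*B,*box): print(n,"bluecap",a,c,bb,world(d,*c,.045 if n=="top" else .040))
for a,c,bb,m in blobs(t,*B,365,210,415,245):
    r=cv2.minAreaRect(np.argwhere(m)[:,::-1].astype(np.float32)); print("plate",a,c,r)
    b=cv2.boxPoints(r); print([world(t,*p,.059)[:2] for p in b])
for a,c,bb,m in blobs(t,[20,120,90],[35,255,255],370,190,420,240):
    r=cv2.minAreaRect(np.argwhere(m)[:,::-1].astype(np.float32)); b=cv2.boxPoints(r); print("tray",a,c,r,[world(t,*p,.025)[:2] for p in b])
for a,c,bb,m in blobs(t,[0,0,140],[180,60,255],375,120,455,215,200):
    r=cv2.minAreaRect(np.argwhere(m)[:,::-1].astype(np.float32)); b=cv2.boxPoints(r); print("house",a,c,r,[world(t,*p,.078)[:2] for p in b])
a=cv2.resize(t["color"][120:280,270:460],None,fx=4,fy=4,interpolation=cv2.INTER_CUBIC)
cv2.imwrite("pics/crop1.png",a[:,:,::-1])
E
```

```text
top bluecap 36 [314.5 244.8] [312 242   7   7] [0.4484 0.0005 0.045 ]
top bluecap 69 [319.6 266.7] [315 262  10  10] [ 0.3846 -0.0133  0.045 ]
scene bluecap 84 [359.7 221.3] [355 217  11  10] [0.449  0.0007 0.04  ]
scene bluecap 152 [388.2 224.3] [382 218  14  14] [ 0.3904 -0.0237  0.04  ]
plate 83 [389.5 230. ] ((389.1358947753906, 229.66648864746094), (34.16251754760742, 2.7782766819000244), 22.166345596313477)
[array([ 0.5046, -0.1693]), array([ 0.512 , -0.1725]), array([ 0.4733, -0.2629]), array([ 0.4659, -0.2597])]
tray 501 [394.6 214.2] ((394.4811706542969, 214.49264526367188), (18.503387451171875, 29.232925415039062), 21.370620727539062) [array([ 0.5037, -0.1959]), array([ 0.5839, -0.2294]), array([ 0.563 , -0.2799]), array([ 0.4829, -0.2463])]
house 2330 [411.3 176.8] ((414.70684814453125, 168.98275756835938), (45.495357513427734, 69.26435852050781), 21.801406860351562) [array([ 0.5952, -0.1921]), array([ 0.7797, -0.2707]), array([ 0.7284, -0.3906]), array([ 0.5447, -0.3114])]
house 628 [426.2 144.5] ((426.25860595703125, 144.6034698486328), (40.66727828979492, 15.412713050842285), 21.801406860351562) [array([ 0.7339, -0.2639]), array([ 0.7751, -0.2815]), array([ 0.7292, -0.3887]), array([ 0.6881, -0.3709])]
```

View pics/crop1.png

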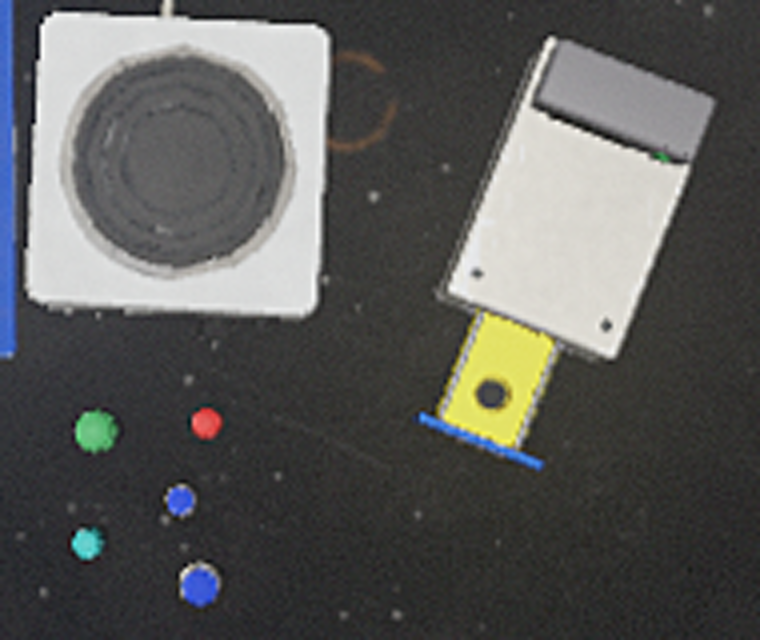

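The crop confirms the target: the smaller blue cap at (180,500), with the large look-alike at (200,583). The well is at (492,395), and yaw is about -23° by three edges. Next I'll measure the well centre.

```bash
cat >> h.py <<'E'
YAW=np.radians(-23.); EX=np.array([np.cos(YAW),np.sin(YAW)]); EY=np.array([-EX[1],EX[0]])
def todo(x,y,z):
    """remaining shift to TCP target, tool cm, plus spin to reach tool y = reader y"""
    s=manip.state(); from scipy.spatial.transform import Rotation as Ro
    R=Ro.from_quat(s["orientation"]).as_matrix()
    w=np.array([x,y,z])-s["tool_pos"]
    ey=np.append(EY,0); sp=np.arctan2(-ey@R[:,0],ey@R[:,1])
    ex=np.append(EX,0); F=np.c_[-ex,ey,[0,0,-1]]
    print("t",round(s["t"],2),"tcp",s["tool_pos"].round(4),"tool cm",(R.T@w*100).round(2),"aligned-frame cm",(F.T@w*100).round(2),"spin",round(float(sp),3),"tilt",R[:,2].round(3),"f",s["wrist_force"].round(2),"w",round(float(s["width"]),4))
E
python3 - <<'E'
from h import *
np.set_printoptions(precision=4,suppress=True)
for n,reg in(("top",(385,211,402,226)),("scene",(350,135,400,180))):
    d=manip.camera(n)
    u,v=proj(d,np.array([.522,-.2315,.012])); 
    x0,y0=int(u)-8,int(v)-8
    g=cv2.cvtColor(d["color"],cv2.COLOR_RGB2HSV)
    m=((g[...,2]<90)).astype(np.uint8)
    k=np.zeros_like(m);k[y0:y0+17,x0:x0+17]=m[y0:y0+17,x0:x0+17]
    nn,l,s,c=cv2.connectedComponentsWithStats(k)
    print(n,(u,v)); [print(s[i],c[i],world(d,*c[i],.012)) for i in range(1,nn) if s[i,4]>5]
todo(.449,.0005,.15)
todo(.449,.0005,.029)
E
```

```text
top (np.float64(391.7876237100785), np.float64(218.42772801351506))
[390 216   6   6  31] [392.2903 218.2903] [ 0.5224 -0.233   0.012 ]
scene (np.float64(374.1944067465688), np.float64(160.65924469245348))
[378 162   5   7  27] [380.4815 165.3333] [ 0.4996 -0.2231  0.012 ]
t 1.0 tcp [0.149  0.607  0.2336] tool cm [-43.59 -51.75   8.35] aligned-frame cm [-51.31 -44.11   8.36] spin 0.161 tilt [ 0.  0. -1.] f [ 0.25  0.09 -0.16] w 0.087
t 1.0 tcp [0.149  0.607  0.2336] tool cm [-43.59 -51.75  20.45] aligned-frame cm [-51.31 -44.11  20.46] spin 0.161 tilt [ 0.  0. -1.] f [ 0.25  0.09 -0.16] w 0.087
```

```bash
python3 -m handwheel '{"xyz":[[0,0,0],[0,0,0],[-2.8,-1.7,0],[-2.8,-1.7,0],[-2.8,-1.7,0],[-2.8,-1.7,0],[-2.8,-1.7,0],[-2.8,-1.7,0],[-2.8,-1.7,0],[-2.8,-1.7,0],[-2.8,-1.7,0],[-2.8,-1.7,0]],"spin":[0.08,0.08,0,0,0,0,0,0,0,0,0,0],"claw":[0.55,0.55,0.55,0.55,0.55,0.55,0.55,0.55,0.55,0.55,0.55,0.55]}' 20; python3 -c "
from h import *
todo(.449,.0005,.12)"
```

```text
t: 2.0
tool_pos: [0.3413, 0.3398, 0.2338]
orientation: [0.199, 0.98, 0.0, 0.0]
wrist_force: [0.5, 0.7, 0.0]
width: 0.0479
t 2.0 tcp [0.3413 0.3398 0.2338] tool cm [-23.16 -27.04  11.36] aligned-frame cm [-23.18 -27.02  11.38] spin 0.001 tilt [ 0.     0.001 -1.   ] f [0.5  0.69 0.  ] w 0.0479
```

```bash
python3 -m handwheel '{"xyz":[[-2.3,-2.7,0],[-2.3,-2.7,0],[-2.3,-2.7,0],[-2.3,-2.7,0],[-2.3,-2.7,0],[-2.3,-2.7,0],[-2.3,-2.7,1],[-2.3,-2.7,2],[-2.3,-2.7,2],[-2.4,-2.7,2],[0,0,2],[0,0,2],[0,0,0]],"spin":[0,0,0,0,0,0,0,0,0,0,0,0,0],"claw":[0.55,0.55,0.55,0.55,0.55,0.55,0.55,0.55,0.55,0.55,0.55,0.55,0.55]}' 20; python3 - <<'E'
from h import *
todo(.449,.0005,.029)
for n in("scene","top"):
    d=manip.camera(n)
    for b in manip.spot_point("vial_blue_center",n): print(n,np.round(b["location"],4),round(b["conf"],2))
    if n=="scene": cv2.imwrite("pics/s2.png",cv2.resize(d["color"][140:300,260:460],None,fx=4,fy=4,interpolation=cv2.INTER_CUBIC)[:600,:,::-1])
E
```

```text
t: 3.08
tool_pos: [0.4459, 0.0017, 0.1206]
orientation: [0.2, 0.98, -0.001, -0.002]
wrist_force: [-1.2, 0.4, -0.2]
width: 0.0478
t 3.08 tcp [0.4459 0.0017 0.1206] tool cm [-0.36  0.04  9.16] aligned-frame cm [-0.33  0.01  9.16] spin -0.001 tilt [-0.005 -0.001 -1.   ] f [-1.22  0.43 -0.16] w 0.0478
scene [ 0.4531 -0.0016  0.0226] 0.69
scene [ 0.3908 -0.0154  0.0306] 0.69
scene [0.4205 0.0688 0.023 ] 0.67
scene [ 0.5111 -0.0194  0.0236] 0.62
scene [0.5034 0.0637 0.0317] 0.56
scene [0.452  0.2635 0.0225] 0.27
top [ 0.5058 -0.0202  0.0178] 0.57
top [0.5026 0.0611 0.027 ] 0.42
```

View pics/s2.png

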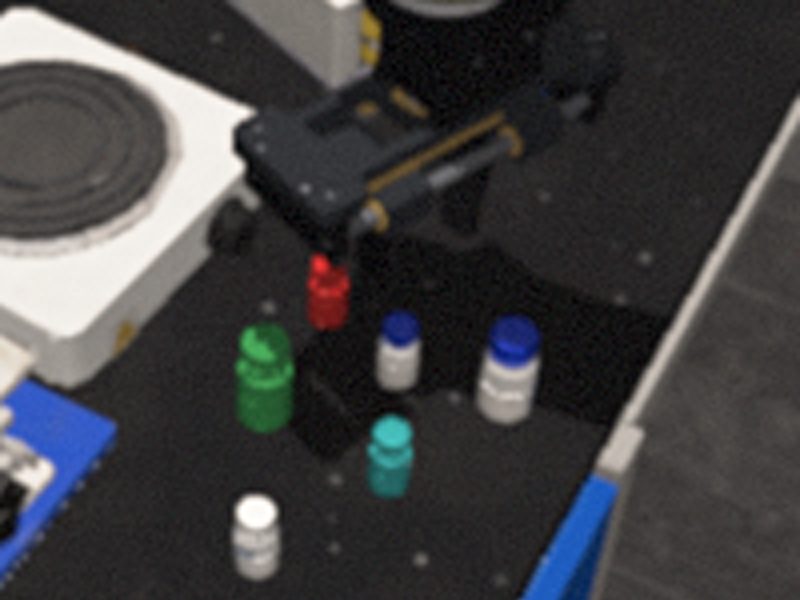

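The view shows the small blue-capped vial standing free under the gripper at (400,350), and the neighbours are clear of the fingers. I'll descend.

```bash
python3 -m handwheel '{"xyz":[[-0.2,0,1.5],[0,0,1.5],[0,0,1.5],[0,0,1.5],[0,0,1.2],[0,0,1],[0,0,0.9],[0,0,0],[0,0,0]],"spin":[0,0,0,0,0,0,0,0,0],"claw":[0.55,0.55,0.55,0.55,0.55,0.55,0.55,0.55,0.55]}' 20; python3 -c "
from h import *
todo(.45,.0,.029)"
```

```text
t: 4.03
tool_pos: [0.4499, 0.0018, 0.0328]
orientation: [0.199, 0.98, 0.0, -0.0]
wrist_force: [0.4, -0.5, 0.1]
width: 0.0483
t 4.03 tcp [0.4499 0.0018 0.0328] tool cm [-0.08 -0.16  0.38] aligned-frame cm [-0.08 -0.16  0.38] spin 0.001 tilt [-0.  0. -1.] f [ 0.43 -0.46  0.13] w 0.0483
```

```bash
python3 -m handwheel '{"xyz":[[0,-0.1,0.3],[0,0,0],[0,0,0],[0,0,0],[0,0,0],[0,0,0],[0,0,0],[0,0,0],[0,0,0],[0,0,0]],"spin":[0,0,0,0,0,0,0,0,0,0],"claw":[0.55,0.55,0.2,0.1,0.1,0.1,0.1,0.1,0.1,0.1]}' 15; python3 -c "
from h import *
todo(.45,.0,.029)"
```

```text
t: 4.87
tool_pos: [0.4494, 0.0008, 0.0296]
orientation: [0.199, 0.98, 0.0, 0.0]
wrist_force: [0.5, -0.5, 0.7]
width: 0.0202
t 4.87 tcp [0.4494 0.0008 0.0296] tool cm [-0.09 -0.05  0.06] aligned-frame cm [-0.09 -0.05  0.06] spin 0.001 tilt [ 0.  0. -1.] f [ 0.5  -0.47  0.65] w 0.0202
```

```bash
python3 -m handwheel '{"xyz":[[0,0,0],[0,0,-1],[0,0,-2],[0,0,-2.5],[0,0,-2.5],[0,0,-2],[-1.9,-2.3,0],[-2,-2.3,0],[-2,-2.3,0],[-2,-2.3,0],[-2,-2.3,0],[-2,-2.3,0],[-2,-2.3,0],[-1.9,-2.3,0],[0,0,0],[0,0,0],[0,0,0]],"spin":[0,0,0,0,0,0,0,0,0,0,0,0,0,0,0,0,0],"claw":[0.1,0.1,0.1,0.1,0.1,0.1,0.1,0.1,0.1,0.1,0.1,0.1,0.1,0.1,0.1,0.1,0.1]}' 15; python3 - <<'E'
from h import *
todo(.5228,-.232,.09)
np.set_printoptions(precision=4,suppress=True)
for n in("scene","top"):
    d=manip.camera(n)
    for b in manip.spot_point("vial_blue_center",n): print(n,np.round(b["location"],4),round(b["conf"],2))
    for b in manip.spot_point("tray_well",n): print(n,'well',np.round(b["location"],4),round(b["conf"],2))
    if n=="scene":
        cv2.imwrite("pics/s3.png",cv2.resize(d["color"][70:220,280:480],None,fx=4,fy=4,interpolation=cv2.INTER_CUBIC)[:600,:,::-1])
E
```

```text
t: 6.28
tool_pos: [0.5228, -0.2297, 0.1297]
orientation: [0.199, 0.98, 0.0, -0.0]
wrist_force: [0.1, -0.2, -0.4]
width: 0.0199
t 6.28 tcp [ 0.5228 -0.2297  0.1297] tool cm [-0.09 -0.21  3.97] aligned-frame cm [-0.09 -0.21  3.97] spin 0.0 tilt [-0.001  0.001 -1.   ] f [ 0.06 -0.2  -0.41] w 0.0199
scene [0.5012 0.0618 0.0323] 0.7
scene [0.4203 0.0687 0.0211] 0.66
scene [ 0.5071 -0.0222  0.0233] 0.64
scene [ 0.3894 -0.0138  0.0313] 0.57
scene [ 0.5227 -0.2337  0.1239] 0.38
scene well [ 0.526  -0.233   0.0117] 0.55
top [0.4995 0.0612 0.0298] 0.62
top [0.4223 0.0697 0.0212] 0.51
top [ 0.5048 -0.022   0.0175] 0.48
top [ 0.3905 -0.0102  0.0279] 0.39
top well [ 0.5229 -0.2338  0.0128] 0.47
```

View pics/s3.png

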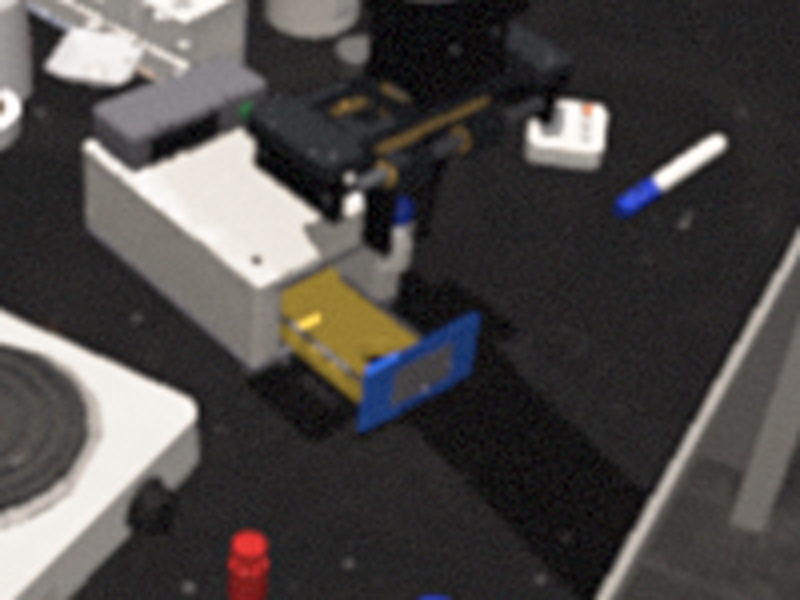

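```bash
python3 -m handwheel '{"xyz":[[0,-0.2,1],[0,0,1.5],[0,0,1.5],[0,0,1.3],[0,0,0.9],[0,0,0.5],[0,0,0],[0,0,0],[0,0,0],[0,0,0]],"spin":[0,0,0,0,0,0,0,0,0,0],"claw":[0.1,0.1,0.1,0.1,0.1,0.1,0.1,0.1,0.1,0.1]}' 15; python3 - <<'E'
from h import *
todo(.5219,-.2318,.041)
np.set_printoptions(precision=4,suppress=True)
d=manip.camera("scene")
p=np.array([.5219,-.2318,.0])
for b in blobs(d,[105,90,50],[130,255,255],365,100,395,150,5): print(b[0],b[1],b[2],world(d,*b[1],.073))
cv2.imwrite("pics/s4.png",cv2.resize(d["color"][110:185,340:440],None,fx=8,fy=8,interpolation=cv2.INTER_CUBIC)[:600,:,::-1])
E
```

```text
t: 7.42
tool_pos: [0.5227, -0.2323, 0.0632]
orientation: [0.199, 0.98, 0.0, 0.001]
wrist_force: [-0.3, 0.4, 0.6]
width: 0.02
t 7.42 tcp [ 0.5227 -0.2323  0.0632] tool cm [0.1  0.02 2.22] aligned-frame cm [0.1  0.02 2.22] spin 0.001 tilt [ 0.001 -0.    -1.   ] f [-0.31  0.44  0.57] w 0.02
29 [378.2 143. ] [376 140   5   7] [ 0.5173 -0.2331  0.073 ]
```

View pics/s4.png

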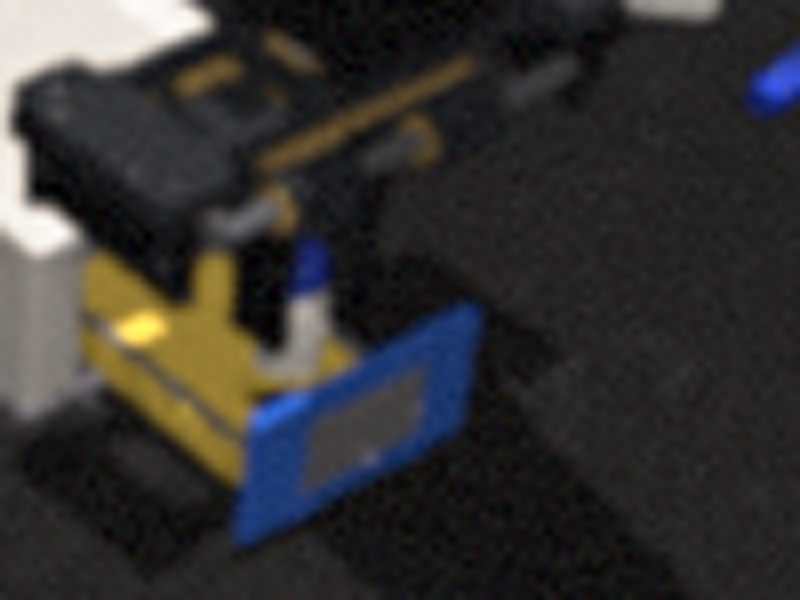

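The held vial is upright at (310,310), just above the tray behind the blue plate. I'll lower it by feel.

```bash
python3 -m handwheel '{"xyz":[[0.1,0,0.2],[0,0,0.2],[0,0,0.2],[0,0,0.2],[0,0,0.2],[0,0,0.2],[0,0,0.2],[0,0,0],[0,0,0]],"spin":[0,0,0,0,0,0,0,0,0],"claw":[0.1,0.1,0.1,0.1,0.1,0.1,0.1,0.1,0.1]}' 15; python3 -c "
from h import *
todo(.5219,-.2318,.041)"
```

```text
t: 8.22
tool_pos: [0.5215, -0.2316, 0.0484]
orientation: [0.199, 0.98, 0.0, 0.0]
wrist_force: [2.3, 0.1, -1.6]
width: 0.0202
t 8.22 tcp [ 0.5215 -0.2316  0.0484] tool cm [-0.04 -0.    0.74] aligned-frame cm [-0.04 -0.    0.74] spin 0.001 tilt [ 0.  0. -1.] f [ 2.28  0.12 -1.6 ] w 0.0202
```

```bash
python3 -m handwheel '{"xyz":[[-0.1,0,0.1],[0,0,0.1],[0,0,0.1],[0,0,0.1],[0,0,0.1],[0,0,0],[0,0,0]],"spin":[0,0,0,0,0,0,0],"claw":[0.1,0.1,0.1,0.1,0.1,0.1,0.1]}' 15; python3 -c "
from h import *
todo(.5219,-.2318,.041)"
```

```text
t: 8.8
tool_pos: [0.5221, -0.2321, 0.0434]
orientation: [0.199, 0.98, 0.0, -0.0]
wrist_force: [0.5, -0.3, -0.0]
width: 0.02
t 8.8 tcp [ 0.5221 -0.2321  0.0434] tool cm [0.03 0.02 0.24] aligned-frame cm [0.03 0.02 0.24] spin 0.001 tilt [-0.  0. -1.] f [ 0.48 -0.3  -0.04] w 0.02
```

```bash
python3 -m handwheel '{"xyz":[[0,0,0.1],[0,0,0.1],[0,0,0],[0,0,0],[0,0,0]],"spin":[0,0,0,0,0],"claw":[0.1,0.1,0.1,0.1,0.1]}' 15; python3 -c "
from h import *
todo(.5219,-.2318,.041)"
```

```text
t: 9.22
tool_pos: [0.5223, -0.2322, 0.0416]
orientation: [0.199, 0.98, 0.0, 0.0]
wrist_force: [0.4, 0.3, 0.6]
width: 0.02
t 9.22 tcp [ 0.5223 -0.2322  0.0416] tool cm [0.05 0.02 0.06] aligned-frame cm [0.05 0.02 0.06] spin 0.001 tilt [ 0.  0. -1.] f [0.41 0.31 0.57] w 0.02
```

```bash
python3 -m handwheel '{"xyz":[[0,0,0],[0,0,0],[0,0,0],[0,0,0],[0,0,0],[0,0,-0.5],[0,0,-1],[0,0,-2],[0,0,-2],[0,0,-2],[3,0,-1],[3,0,0],[3,0,0],[3,0,0],[0,0,0]],"spin":[0,0,0,0,0,0,0,0,0,0,0,0,0,0,0],"claw":[0.25,0.3,0.4,0.5,0.5,0.5,0.5,0.5,0.5,0.5,0.2,0,0,0,0]}' 15; python3 - <<'E'
from h import *
np.set_printoptions(precision=4,suppress=True)
F=np.array([.5719*EX[0]-.0095*EY[0],.5719*EX[1]-.0095*EY[1]])-.041*EX
print("front",F); todo(*F,.04)
for n in("top","scene"):
    d=manip.camera(n)
    for nm in("tray_front","tray_well","vial_blue_center"):
        for b in manip.spot_point(nm,n)[:6]: print(n,nm,np.round(b["location"],4),round(b["conf"],2))
    if n=="scene": cv2.imwrite("pics/s5.png",cv2.resize(d["color"][110:185,340:440],None,fx=8,fy=8,interpolation=cv2.INTER_CUBIC)[:600,:,::-1])
E
```

```text
t: 10.47
tool_pos: [0.4075, -0.1838, 0.1266]
orientation: [0.2, 0.98, 0.002, -0.001]
wrist_force: [-0.2, -0.1, -0.1]
width: 0.0179
front [ 0.485  -0.2162]
t 10.47 tcp [ 0.4075 -0.1838  0.1266] tool cm [-8.42  0.01  8.64] aligned-frame cm [-8.4   0.05  8.66] spin -0.001 tilt [-0.     0.005 -1.   ] f [-0.22 -0.06 -0.12] w 0.0179
top tray_front [ 0.4889 -0.2157  0.0296] 0.75
top tray_front [0.4488 0.2578 0.026 ] 0.61
top tray_well [ 0.5244 -0.2365  0.0127] 0.55
top tray_well [ 0.5709 -0.2519  0.0354] 0.27
top vial_blue_center [0.4204 0.0661 0.0239] 0.58
top vial_blue_center [ 0.5074 -0.0216  0.0163] 0.57
top vial_blue_center [ 0.3891 -0.0138  0.0278] 0.49
top vial_blue_center [ 0.5228 -0.2304  0.0341] 0.46
top vial_blue_center [0.4979 0.0624 0.0295] 0.41
scene tray_front [ 0.4866 -0.2143  0.0316] 0.78
scene tray_well [ 0.5242 -0.2311  0.0129] 0.71
scene vial_blue_center [0.5038 0.0606 0.0318] 0.77
scene vial_blue_center [ 0.5247 -0.2333  0.0361] 0.63
scene vial_blue_center [0.419  0.0698 0.021 ] 0.62
scene vial_blue_center [ 0.3887 -0.0171  0.0317] 0.53
scene vial_blue_center [ 0.5126 -0.0198  0.0216] 0.44
```

View pics/s5.png

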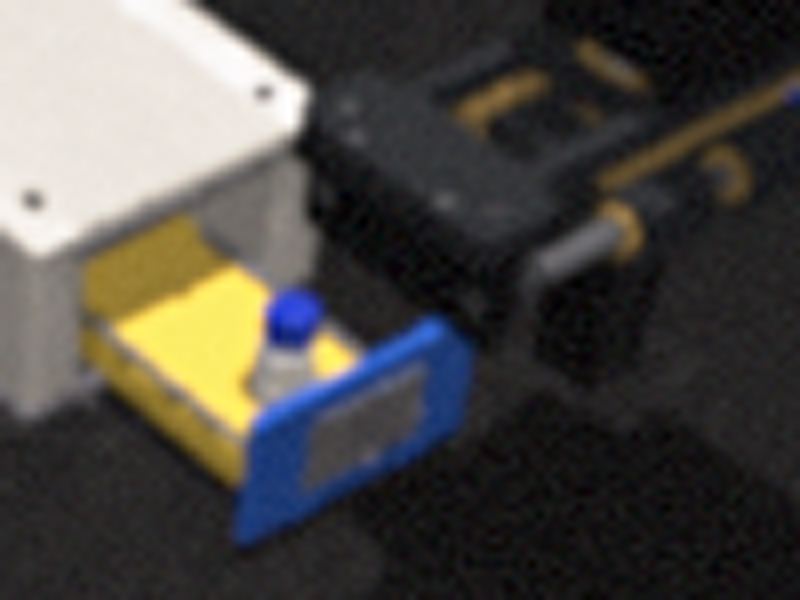

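The vial stands in the well, with its cap at (295,318). Both cameras put its centre at z ≈ 0.034–0.036, against the expected 0.0345. Next I'll go down in front of the plate and push by feel.

```bash
python3 -m handwheel '{"xyz":[[0,0,1],[0,0,2],[0,0,2],[0,0,2],[0,0,1],[0,0,0.6],[-1,0,0],[-1.5,0,0],[-1.5,0,0],[-1,0,0],[-0.5,0,0],[0,0,0],[0,0,0]],"spin":[0,0,0,0,0,0,0,0,0,0,0,0,0],"claw":[0,0,0,0,0,0,0,0,0,0,0,0,0]}' 15; python3 -c "
from h import *
todo(.485,-.2162,.04)"
```

```text
t: 11.95
tool_pos: [0.462, -0.2069, 0.0405]
orientation: [0.199, 0.98, -0.0, -0.0]
wrist_force: [-0.5, -0.2, 0.1]
width: 0.0003
t 11.95 tcp [ 0.462  -0.2069  0.0405] tool cm [-2.48  0.04  0.05] aligned-frame cm [-2.48  0.04  0.05] spin 0.0 tilt [-0. -0. -1.] f [-0.45 -0.17  0.07] w 0.0003
```

```bash
python3 -m handwheel '{"xyz":[[-0.5,0,0],[-0.3,0,0],[-0.2,0,0],[-0.2,0,0],[-0.2,0,0],[-0.2,0,0],[-0.2,0,0],[-0.2,0,0],[0,0,0],[0,0,0]],"spin":[0,0,0,0,0,0,0,0,0,0],"claw":[0,0,0,0,0,0,0,0,0,0]}' 15; python3 -c "
from h import *
todo(.485,-.2162,.04)"
```

```text
t: 12.78
tool_pos: [0.4806, -0.2144, 0.0403]
orientation: [0.199, 0.98, 0.0, -0.0]
wrist_force: [-2.8, 1.8, 1.1]
width: 0.0005
t 12.78 tcp [ 0.4806 -0.2144  0.0403] tool cm [-0.48  0.01  0.03] aligned-frame cm [-0.48  0.01  0.03] spin 0.001 tilt [-0.001  0.    -1.   ] f [-2.76  1.78  1.07] w 0.0005
```

In contact at about 3.3 N. Pushing on gently.

```bash
python3 -m handwheel '{"xyz":[[-0.2,0,0],[-0.25,0,0],[-0.25,0,0],[-0.25,0,0],[-0.25,0,0],[-0.25,0,0],[-0.25,0,0],[-0.25,0,0],[-0.25,0,0],[-0.25,0,0],[-0.25,0,0],[-0.25,0,0],[-0.25,0,0],[-0.25,0,0],[-0.25,0,0],[-0.25,0,0],[-0.25,0,0],[-0.25,0,0],[-0.2,0,0],[0,0,0]],"spin":[0,0,0,0,0,0,0,0,0,0,0,0,0,0,0,0,0,0,0,0],"claw":[0,0,0,0,0,0,0,0,0,0,0,0,0,0,0,0,0,0,0,0]}' 15; python3 -c "
from h import *
s=manip.state();print('push',-s['wrist_force'][:2]@EX,'ex',s['tool_pos'][:2]@EX,s['tool_pos'][:2]@EY,s['tool_pos'][2])"
```

```text
t: 14.45
tool_pos: [0.5235, -0.2326, 0.0403]
orientation: [0.199, 0.98, 0.0, -0.001]
wrist_force: [-7.3, 3.1, 2.8]
width: 0.0006
push 7.972060559642683 ex 0.5727405543418544 -0.009575099040877898 0.040326562231151844
```

```bash
cat > p.py <<'E'
from h import *
s=manip.state();print('push',round(-s['wrist_force'][:2]@EX,2),'ex',round(s['tool_pos'][:2]@EX,4),'z',round(s['tool_pos'][2],4),'t',s['t'])
E
python3 -m handwheel '{"xyz":[[-0.15,0,0],[-0.15,0,0],[-0.15,0,0],[-0.15,0,0],[-0.1,0,0],[0,0,0]],"spin":[0,0,0,0,0,0],"claw":[0,0,0,0,0,0]}' 15; python3 p.py
python3 -m handwheel '{"xyz":[[-0.1,0,0],[-0.1,0,0],[0,0,0]],"spin":[0,0,0],"claw":[0,0,0]}' 15; python3 p.py
```

```text
t: 14.95
tool_pos: [0.5296, -0.2352, 0.0403]
orientation: [0.199, 0.98, 0.0, -0.001]
wrist_force: [-7.5, 3.1, 4.5]
width: 0.0006
push 8.08 ex 0.5794 z 0.0403 t 14.95
t: 15.2
tool_pos: [0.5313, -0.236, 0.0403]
orientation: [0.199, 0.98, 0.0, -0.001]
wrist_force: [-8.0, 4.1, 5.7]
width: 0.0003
push 8.95 ex 0.5813 z 0.0403 t 15.2
```

```bash
for i in 1; do python3 -m handwheel '{"xyz":[[-0.1,0,0],[-0.1,0,0],[-0.1,0,0],[0,0,0]],"spin":[0,0,0,0],"claw":[0,0,0,0]}' 15; python3 p.py; done
python3 -m handwheel '{"xyz":[[-0.1,0,0],[-0.1,0,0],[0,0,0]],"spin":[0,0,0],"claw":[0,0,0]}' 15; python3 p.py
```

```text
t: 15.53
tool_pos: [0.5343, -0.2372, 0.0403]
orientation: [0.199, 0.98, 0.0, -0.001]
wrist_force: [-6.4, 3.0, 3.2]
width: 0.0001
push 7.05 ex 0.5845 z 0.0403 t 15.5333
t: 15.78
tool_pos: [0.5359, -0.2379, 0.0403]
orientation: [0.199, 0.98, 0.0, -0.001]
wrist_force: [-9.3, 4.9, 4.9]
width: 0.0002
push 10.48 ex 0.5862 z 0.0403 t 15.7833
```

```bash
python3 -m handwheel '{"xyz":[[-0.1,0,0],[-0.1,0,0],[0,0,0]],"spin":[0,0,0],"claw":[0,0,0]}' 15|grep wrist; python3 p.py

```

```text
wrist_force: [-14.6, 6.3, 11.4]
push 15.88 ex 0.5871 z 0.0402 t 16.0333
```

```bash
python3 -m handwheel '{"xyz":[[-0.1,0,0],[0,0,0]],"spin":[0,0],"claw":[0,0]}' 15|grep wrist; python3 p.py

```

```text
wrist_force: [-10.1, 5.9, 6.9]
push 11.63 ex 0.5881 z 0.0402 t 16.2
```

```bash
python3 -m handwheel '{"xyz":[[-0.1,0,-0.05],[0,0,0]],"spin":[0,0],"claw":[0,0]}' 15|grep wrist; python3 p.py

```

```text
wrist_force: [-13.1, 5.6, 7.2]
push 14.22 ex 0.5888 z 0.0403 t 16.3667
```

```bash
python3 -m handwheel '{"xyz":[[-0.07,0,0],[0,0,0]],"spin":[0,0],"claw":[0,0]}' 15|grep wrist; python3 p.py

```

```text
wrist_force: [-14.3, 7.0, 7.8]
push 15.93 ex 0.5892 z 0.0402 t 16.5333
```

```bash
python3 -m handwheel '{"xyz":[[-0.05,0,0],[0,0,0],[0,0,0]],"spin":[0,0,0],"claw":[0,0,0]}' 15|grep wrist; python3 p.py

```

```text
wrist_force: [-15.9, 7.5, 8.8]
push 17.52 ex 0.5894 z 0.0402 t 16.7833
```

```bash
python3 -m handwheel '{"xyz":[[-0.03,0,-0.05],[0,0,0],[0,0,0]],"spin":[0,0,0],"claw":[0,0,0]}' 15|grep wrist; python3 p.py

```

```text
wrist_force: [-14.2, 6.9, 6.1]
push 15.75 ex 0.5893 z 0.0403 t 17.0333
```

The push is steady at 16–17.5 N and stiff, so the tray is on the rubber stop. Letting go now.

```bash
python3 -m handwheel '{"xyz":[[0.2,0,0],[0.3,0,0],[0.3,0,0],[0.4,0,0],[0.5,0,0],[0.5,0,0],[0.5,0,0],[0.5,0,0],[0,0,0],[0,0,0]],"spin":[0,0,0,0,0,0,0,0,0,0],"claw":[0,0,0,0,0,0,0,0,0,0]}' 15|grep wrist; python3 p.py
python3 -m handwheel '{"xyz":[[1,0,0],[2,0,0],[2,0,0],[2,0,-1],[2,0,-2],[2,0,-2],[1,0,-1],[0,0,0],[0,0,0],[0,0,0]],"spin":[0,0,0,0,0,0,0,0,0,0],"claw":[0,0,0,0,0,0,0,0,0,0]}' 15|grep wrist
python3 - <<'E'
import p
from h import *
for n in("top","scene"):
    d=manip.camera(n)
    for nm in("tray_front","tray_well","vial_black_center","vial_white_center","vial_blue_center"):
        for b in manip.spot_point(nm,n)[:6]: print(n,nm,np.round(b["location"],4),round(b["conf"],2))
    if n=="scene": cv2.imwrite("pics/s6.png",cv2.resize(d["color"][60:360,240:440],None,fx=2,fy=2,interpolation=cv2.INTER_CUBIC)[:600,:,::-1])
E
```

```text
wrist_force: [-0.4, -1.1, -0.6]
push -0.07 ex 0.5604 z 0.0417 t 17.8667
wrist_force: [-1.0, 0.2, 0.4]
push 1.02 ex 0.441 z 0.1013 t 18.7
top tray_front [ 0.5433 -0.238   0.0284] 0.56
top tray_well [ 0.5764 -0.2593  0.013 ] 0.61
top vial_black_center [0.4504 0.2574 0.0269] 0.51
top vial_white_center [0.4588 0.1507 0.0223] 0.36
top vial_blue_center [ 0.5816 -0.2591  0.0323] 0.59
top vial_blue_center [0.4999 0.0612 0.0309] 0.56
top vial_blue_center [ 0.3915 -0.0103  0.0275] 0.48
top vial_blue_center [0.4223 0.0713 0.0248] 0.44
top vial_blue_center [ 0.5058 -0.0203  0.0156] 0.43
scene tray_front [ 0.545  -0.238   0.0357] 0.72
scene tray_well [ 0.5818 -0.2539  0.0152] 0.9
scene vial_black_center [0.455  0.26   0.0238] 0.46
scene vial_white_center [0.4603 0.1479 0.0225] 0.75
scene vial_white_center [ 0.5833 -0.2578  0.0142] 0.31
scene vial_blue_center [ 0.3922 -0.0155  0.0307] 0.83
scene vial_blue_center [ 0.5111 -0.0196  0.0252] 0.71
scene vial_blue_center [0.416  0.0701 0.0217] 0.66
scene vial_blue_center [ 0.5781 -0.2558  0.0356] 0.49
```

View pics/s6.png

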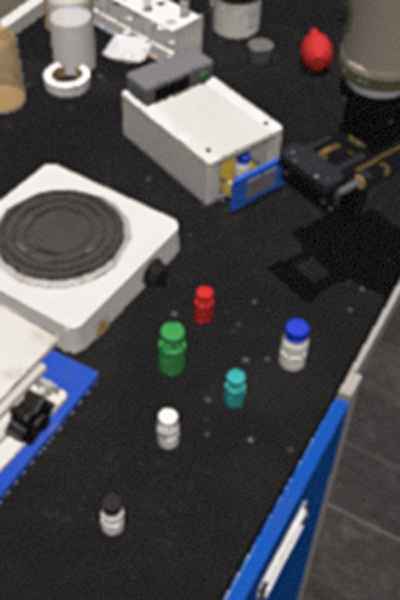

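The tray rests about 61 mm in, about 1.5 s after I let go. The vial shows in it at (243,160), the white and black vials are still standing, and the gripper is clear. One last stability check, then I hand in.

```bash
python3 -m handwheel '{"xyz":[[0,0,0],[0,0,0],[0,0,0],[0,0,0],[0,0,0],[0,0,0]],"spin":[0,0,0,0,0,0],"claw":[0,0,0,0,0,0]}'|grep wrist; python3 - <<'E'
from h import *
for n in("top","scene"):
    manip.camera(n)
    for nm in("tray_front",): print([np.round(b["location"],4) for b in manip.spot_point(nm,n)[:1]])
print(manip.close_job())
E
```

```text
wrist_force: [-0.3, -1.1, -0.0]
[array([ 0.5453, -0.2398,  0.0318])]
[array([ 0.5436, -0.2388,  0.0342])]
the job is handed in; nothing more can be done
None
```

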